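# Close the jeweller's forming press over its guide post

### The arm

A 6-joint arm with a two-finger parallel gripper is mounted at the origin on the work surface. World frame = base frame: x ahead of the robot, y to its left, z up, the work surface at z = 0. Lengths are in m, angles in rad, forces in N, time in s.
With the tool pointing down it reaches from about 0.3 to 0.85 m from the base axis. Payload 5.4 kg.
Tool frame: the origin (TCP) lies at the very end of the fingers, on their centre line; the grasp point (between the pads) lies 19 mm behind it; z points along the fingers, y is the direction in which the jaws open and shut (so a half turn about z gives the same grasp; the last joint's range is limited). The gripper opens to 85 mm and grips with 20 to 120 N. Pads are 22 mm wide; open, the fingers measure 114 mm over their backs; the gripper's body (76 mm by 85 mm) begins 54 mm behind the grasp point. The pads swing forward as they close: fully open they stand 13 mm farther back than shut.
Start: joints at [-1.376, 0.158, 1.597, -0, 1.386, -0.21], TCP at [0.226, -0.529, 0.231] pointing down, gripper open.
Joint ranges: [-2.91, 2.91], [-0.94, 2.29], [0.18, 2.7], [-1.29, 4.43], [0.17, 2.64], [-3, 3]. Speed limits (rad/s): [2.57, 2.57, 3.14, 3.14, 3.14, 3.14].

### API

Orientations are given as [roll, pitch, yaw] about the fixed x, y, z axes, in that order (R = Rz(yaw) Ry(pitch) Rx(roll)).
In Python, from rig import * gives the robot as it stands.
- The arm moves only by the shell command python3 -m inch 'ROWS' [OPENING] [FORCE]. ROWS is JSON, a list of rows, each a list of 2 entries, a list of its own where there are three numbers: the shift along the tool's x, y, z in cm, then the turn, a rotation vector about the tool's x, y, z in rad. In form: [[[tx, ty, tz], [wx, wy, wz]], ...]. A call has 1 to 10 rows; each row is the pose to reach, as a shift and turn from the pose commanded when the call began, along the tool's axes at that moment; what a row does not reach only later rows make up. A row lasts 1/10 s, in which the tool goes at most 50 mm and 8.59 degrees, less where a joint would pass 70% of its speed; a pose out of reach is approached as far as the arm can. A call with a gripper value outside its range is refused whole. OPENING is the finger opening in cm, from 0 to 8.54, set as the call begins (- or left out, the last holds). The fingers move at their own pace and stop on an object; FORCE is the grip in N (left out, the last holds). Time passes only in rows, so rows that repeat a pose let the fingers close. It gives the time, the measured TCP pose, the force and the opening at its end, in the units of the state.
- sense(): the state, without advancing time (a new reading comes with each control period).
- read_camera(name): name is "side" or "top"; returns the picture (384x512x3 uint8, red, green, blue); there is no depth.
- camera_params(name): a dict with "camera_matrix" (3x3 intrinsics, pixels), "distortion" ([k1, k2, p1, p2, k3] as OpenCV has them; the pictures are not rectified), "world_to_cam" (4x4, takes a point from world to camera coordinates). Camera axes: x right, y down, z forward; pixel columns grow to the right and rows downward; lengths in m; the calibration is good to about 2 mm. A picture is of the moment at which its call begins. camera_params takes no time and is no camera call.
- job_done(): hands the job in, once; it reports no verdict.
The state is a dict: "clock": time; "qpos": joint angles; "joint_vel": joint speeds; "joint_efforts": joint torques, N m; "tool_pos": TCP position; "tcp_rot": TCP orientation; "ft_force": force on the tool from outside, world axes, zero at the start; "moment": the same for the moment, N m; "grip_width": opening from 0.0 (shut) to 1.0 (fully open).
Only numpy, scipy, OpenCV 4.12 (cv2) and the standard library are available. Lean on these libraries where they do the work, as an engineer would, in place of code of your own. Each camera call takes 0.05 s, during which the arm holds its last target.

### The job

Pick up the press plate that has the hole in it and lower it, level and under control, over the tall guide post of the little forming press until it lies flat on the die and the collar, with its handle standing over the round die. Let go of it there; do not drop it, and leave the other, undrilled plate where it lies.

Things in the scene. Friction and masses are not known exactly. Their poses are not given: they have to be found in the camera images.
- plate_grip (a point): Handle centre of the drilled plate, loose, 0.4 kg: flat aluminium bar 175 (x) x 50 (y) x 8 mm, with an upright dark steel handle on it 50 (x) x 18 (y) x 50 mm tall. The point is half-way up the handle, 33 mm above the plate's underside. Bar reaches 50 mm to -x, 125 mm to +x of it; 26 mm through hole on the centre line 95 mm to +x, z up. Starts flat, hole end roughly away from robot.
- die_top (a point): Top centre of the press's fixed round steel die, 50 mm wide, 30 mm above the bench. x points to the post, whose axis is 95 mm away; z up. Dark steel base slab 200 x 90 x 16 mm. A collar 36 mm wide at the post's foot is level with the die: the drilled plate rests flat on both, post through its hole, handle over the die, the handle's centre then 33 mm above this point.
- post_tip (a point): Top of the press's tall vertical steel guide post, 140 mm above the bench and 110 mm above the collar. The post is 14 mm in diameter; its last 22 mm taper to a nose 4 mm across. x points from die to post, z up.
- spare_grip (a point): Handle centre of the other plate: same outline, handle and axes as the drilled one, but no hole. It lies loose on the bench, to one side or the other of the drilled one, and stays there. The point is half-way up its handle, 33 mm above the bench.
Things that resemble listed ones, but are neither listed nor needed, are in the scene too. What is meant by the part that bears die_top is not brown, and is the larger of those in its own colour. What is shaped like the part that bears plate_grip but purple is not meant.

How it is judged:
By the outcome, as a careful person would: the job done as asked, in the order asked, and still so for the second after the job is handed in, with the robot touching nothing.
It also fails if it takes over 38 s, if anything falls off the work surface, if the arm or the gripper's body presses on something with over 40 N, if the wrist force passes 120 N, or if a joint passes its speed limit or range.

## Working session

There is one attempt and no reset: what is moved stays moved. The work goes in short steps, Python scripts to look and compute and a shell command to move; the robot and the scene stay as the last step left them, time stands still between calls to the robot, and variables do not carry over. Pictures are saved under pics/ and viewed, and the job is handed in when it is done.

```bash
ls; mkdir -p pics
python3 - <<'E'
from rig import *
import cv2
print(sense())
for n in ("side","top"):
    im=read_camera(n); cv2.imwrite(f"pics/{n}0.png",im[:,:,::-1]); p=camera_params(n); print(n,p)
E
```

```text
pics
{'clock': 0.0, 'qpos': array([-1.37611846e+00,  1.59025835e-01,  1.59826001e+00,  3.72022226e-05,
        1.38617129e+00, -2.10082687e-01]), 'joint_vel': array([ 0.00196476,  0.0004698 , -0.00037883, -0.00081893, -0.0007724 ,
       -0.00114865]), 'joint_efforts': array([-3.02970602e-04, -3.95999014e+01, -3.31431985e+01, -2.52783220e-04,
        8.43154063e-03,  4.39265861e-06]), 'tool_pos': array([ 0.22631599, -0.52793722,  0.23031602]), 'tcp_rot': array([-3.13977679e+00, -4.24573469e-04,  4.04753307e-01]), 'ft_force': array([-0.23935429,  0.29463954,  0.6044911 ]), 'moment': array([-0.01628087,  0.03806359,  0.05552119]), 'grip_width': 0.9985352237538172}
side {'camera_matrix': array([[451.32314408,   0.        , 257.75707263],
       [  0.        , 451.32314408, 190.54260955],
       [  0.        ,   0.        ,   1.        ]]), 'distortion': array([-0.06457512,  0.        ,  0.        ,  0.        ,  0.        ]), 'world_to_cam': array([[-0.99615103, -0.08625199, -0.01561142,  0.549848  ],
       [-0.02942152,  0.49679055, -0.86737162,  0.07827231],
       [ 0.08256813, -0.86357382, -0.49741608,  1.24726936],
       [ 0.        ,  0.        ,  0.        ,  1.        ]])}
top {'camera_matrix': array([[436.96093359,   0.        , 253.25839693],
       [  0.        , 436.96093359, 197.95353508],
       [  0.        ,   0.        ,   1.        ]]), 'distortion': array([-0.05921976,  0.        ,  0.        ,  0.        ,  0.        ]), 'world_to_cam': array([[ 0.02663945, -0.99941717,  0.02134597,  0.03704452],
       [-0.98379639, -0.02999843, -0.17676188,  0.56744562],
       [ 0.1772992 , -0.01629125, -0.98402215,  1.18533867],
       [ 0.        ,  0.        ,  0.        ,  1.        ]])}
```

View pics/top0.png

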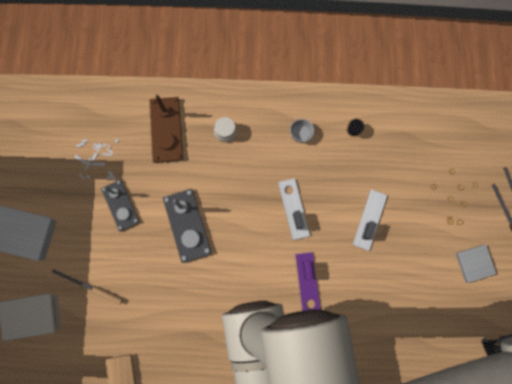

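View pics/side0.png

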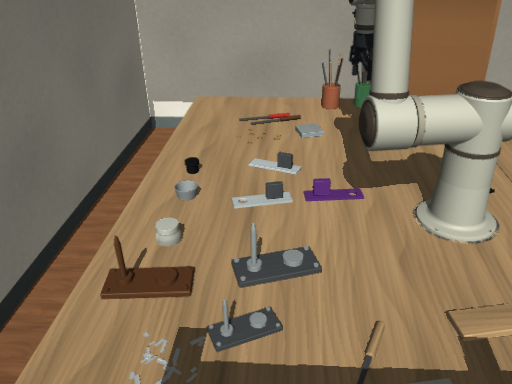

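The top view shows the drilled plate at about (294,209), with its hole at (289,188) and handle at (299,220). The undrilled plate is at (370,220). The larger grey press is at (187,226), with its die at (190,239) and post foot at (181,206). The brown, small and purple items are decoys.

Run:
```python
import cv2,numpy as np
t=cv2.imread('pics/top0.png'); s=cv2.imread('pics/side0.png')
a=cv2.resize(t[170:270,155:225],None,fx=6,fy=6,interpolation=cv2.INTER_CUBIC)
b=cv2.resize(t[170:250,270:330],None,fx=6,fy=6,interpolation=cv2.INTER_CUBIC)
c=np.zeros((600,780,3),np.uint8); c[:600,:420]=a; c[:480,420:780]=b
cv2.imwrite('pics/zt.png',c)
a=cv2.resize(s[215:290,225:325],None,fx=4,fy=4,interpolation=cv2.INTER_CUBIC)
b=cv2.resize(s[175:215,225:300],None,fx=4,fy=4,interpolation=cv2.INTER_CUBIC)
c=np.zeros((470,400,3),np.uint8); c[:300,:400]=a; c[305:465,:300]=b
cv2.imwrite('pics/zs.png',c)
```

```text
(no output)
```

View pics/zt.png

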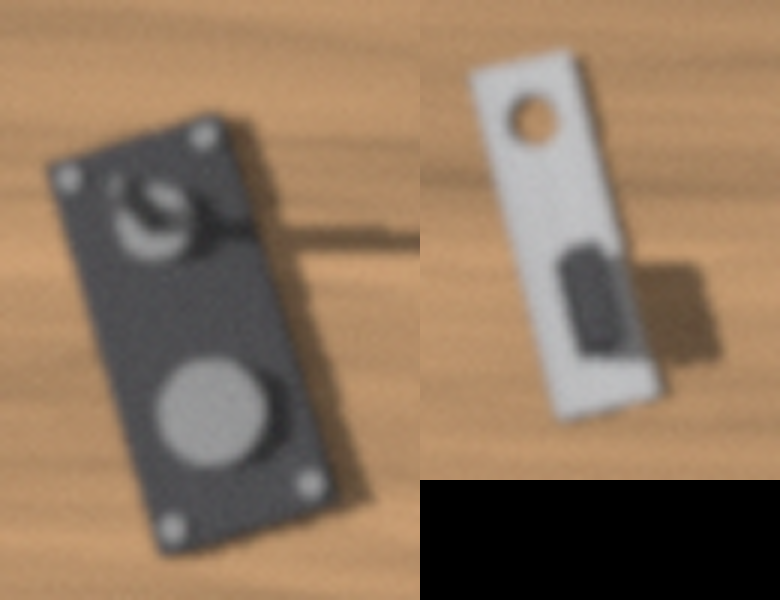

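View pics/zs.png

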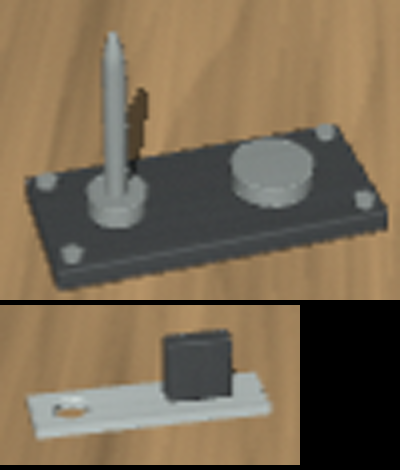

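```bash
cat > h.py <<'E'
import cv2,numpy as np
from rig import camera_params
def ray(n,px):
    p=camera_params(n); u=cv2.undistortPoints(np.array(px,float).reshape(-1,1,2),p["camera_matrix"],p["distortion"]).reshape(-1,2)
    T=p["world_to_cam"]; R=T[:3,:3]; o=-R.T@T[:3,3]; d=np.c_[u,np.ones(len(u))]@R
    return o,d
def plane(n,px,z):
    o,d=ray(n,px); return (o+d*((z-o[2])/d[:,2:]))
def two(pt,ps):
    o1,d1=ray("top",pt);o2,d2=ray("side",ps); A=np.c_[d1[0],-d2[0]]
    k=np.linalg.lstsq(A,o2-o1,rcond=None)[0]; a=o1+d1[0]*k[0]; b=o2+d2[0]*k[1]; return (a+b)/2,np.linalg.norm(a-b)
def proj(n,P):
    p=camera_params(n);T=p["world_to_cam"]
    return cv2.projectPoints(np.array(P,float).reshape(-1,3),cv2.Rodrigues(T[:3,:3])[0],T[:3,3],p["camera_matrix"],p["distortion"])[0].reshape(-1,2)
E
python3 - <<'E'
from h import *
def blobs(n,roi,f):
    im=cv2.imread(f'pics/{n}0.png'); h=cv2.cvtColor(im,cv2.COLOR_BGR2HSV).astype(int); m=f(h[...,1],h[...,2]).astype(np.uint8)
    y0,y1,x0,x1=roi; k=np.zeros_like(m); k[y0:y1,x0:x1]=m[y0:y1,x0:x1]
    cs,_=cv2.findContours(k*255,cv2.RETR_EXTERNAL,cv2.CHAIN_APPROX_NONE)
    return sorted(cs,key=cv2.contourArea,reverse=True),k
def rep(name,xy,w=None):
    r=cv2.minAreaRect((xy*1000).astype(np.float32)); print(name,np.round(r[0],1),np.round(r[1],1),round(r[2],1)); return r
cs,_=blobs("top",(172,248,272,320),lambda s,v:(s<40)&(v>140))
c=cv2.convexHull(cs[0]).reshape(-1,2); r=rep("plate top",plane("top",c,.008)[:,:2])
cs,_=blobs("side",(188,212,228,298),lambda s,v:(s<45)&(v>140))
c=cv2.convexHull(cs[0]).reshape(-1,2); rep("plate side",plane("side",c,.004)[:,:2])
# hole
print("hole", plane("top",[[270+112/6,170+119/6]],.004), plane("side",[[225+69/4,175+102/4]],.004))
# handle dark top face
cs,_=blobs("top",(205,235,288,310),lambda s,v:(s<60)&(v<95))
for c in cs[:1]: rep("handle(dark incl side)",plane("top",c.reshape(-1,2),.058)[:,:2])
# die
cs,_=blobs("top",(222,252,178,203),lambda s,v:(s<60)&(v>115)); 
for c in cs[:3]:
  print("die",cv2.contourArea(c),cv2.fitEllipse(c)); q=plane("top",c.reshape(-1,2),.03)[:,:2]; print(cv2.minEnclosingCircle((q*1e3).astype(np.float32)), np.mean(q,0)) 
  break
cs,_=blobs("side",(250,265,280,306),lambda s,v:(s<60)&(v>130))
if cs: q=plane("side",cs[0].reshape(-1,2),.03)[:,:2]; print("die side",q.mean(0),np.ptp(q,0))
# base slab outline
cs,_=blobs("top",(185,265,160,215),lambda s,v:(s<40)); c=cv2.convexHull(cs[0]).reshape(-1,2); rep("slab",plane("top",c,.016)[:,:2])
tt=[155+118/6,170+181/6]; ts=[225+112/4,215+33/4]
P,e=two(tt,ts); print("tip",P,e, plane("top",[tt],.14),plane("side",[ts],.14))
# collar centre side & bolts
b=np.array([[68,179],[204,137],[311,485],[172,528]])/6+[155,170]; B=plane("top",b,.018); print("bolts",B.round(4),B.mean(0))
bs=np.array([[46,181],[325,132],[365,199],[72,253]])/4+[225,215]; B=plane("side",bs,.018); print("boltsS",B.round(4),B.mean(0))
E
```

```text
plate top [546.2 -65.8] [176.   51.8] 15.2
plate side [544.9 -64.7] [176.4  63. ] 15.3
hole [[ 0.60199694 -0.05135534  0.004     ]] [[ 0.60301039 -0.05522119  0.004     ]]
handle(dark incl side) [506.1 -75.7] [47.4 22.5] 14.6
die 218.5 ((189.58436584472656, 238.2193145751953), (16.470603942871094, 17.069665908813477), 32.977783203125)
((448.726318359375, 229.1426544189453), 24.994544982910156) [0.44881165 0.23001964]
die side [0.44792334 0.23765243] [0.04296848 0.05445147]
slab [487.8 241.8] [195.3  86.5] 19.7
tip [0.53806023 0.26011606 0.13754473] 0.0003948298878081185 [[0.5378445  0.25971426 0.14      ]] [[0.53746161 0.26378888 0.14      ]]
bolts [[0.5588 0.3041 0.018 ]
 [0.5814 0.2396 0.018 ]
 [0.4155 0.1804 0.018 ]
 [0.3934 0.245  0.018 ]] [0.4872397  0.24226155 0.018     ]
boltsS [[0.5816 0.2434 0.018 ]
 [0.4154 0.1843 0.018 ]
 [0.3924 0.2478 0.018 ]
 [0.5587 0.3068 0.018 ]] [0.48700801 0.24559406 0.018     ]
```

```bash
cat >> h.py <<'E'
from scipy.spatial.transform import Rotation as Ro
def go(P,yaw,ref=None):
    """tool-axes shift (cm) and rotvec from measured pose to a level, downward pose"""
    from rig import sense
    s=sense(); R=Ro.from_euler('xyz',s['tcp_rot']); G=Ro.from_euler('xyz',[np.pi,0,yaw])
    print('pose',s['tool_pos'].round(4),np.degrees(s['tcp_rot']).round(2),'shift cm',(R.inv().apply(np.array(P)-s['tool_pos'])*100).round(2),'turn',(R.inv()*G).as_rotvec().round(4))
E
python3 - <<'E'
from h import *
go([.510,-.0756,.14],np.radians(15.2))
E
```

```text
pose [ 0.2263 -0.528   0.2304] [-1.7991e+02 -2.0000e-02  2.3190e+01] shift cm [ 43.89 -30.4    9.11] turn [-0.0017 -0.0002  0.1395]
```

```bash
python3 -m inch '[[[43.9,-30.4,3],[0,0,0.14]],[[43.9,-30.4,3],[0,0,0.14]],[[43.9,-30.4,3],[0,0,0.14]],[[43.9,-30.4,3],[0,0,0.14]],[[43.9,-30.4,3],[0,0,0.14]],[[43.9,-30.4,5],[0,0,0.14]],[[43.9,-30.4,7],[0,0,0.14]],[[43.9,-30.4,9],[0,0,0.14]],[[43.9,-30.4,9],[0,0,0.14]],[[43.9,-30.4,9],[0,0,0.14]]]' 8.5 40
python3 - <<'E'
from h import *
go([.510,-.0756,.14],np.radians(15.2))
E
```

```text
clock: 1.1
tool_pos: [0.4879, -0.1106, 0.1543]
tcp_rot: [3.142, 0.0, 0.265]
ft_force: [0.3, -0.6, 0.7]
grip_width: 0.998
pose [ 0.4879 -0.1106  0.1543] [180.     0.    15.18] shift cm [ 3.05 -2.8   1.43] turn [ 0.0001  0.     -0.0004]
```

```bash
python3 -m inch '[[[0,0,0],[0,0,0]],[[0,0,0],[0,0,0]]]'
python3 - <<'E'
from h import *
go([.510,-.0756,.14],np.radians(15.2))
E
```

```text
clock: 1.3
tool_pos: [0.4871, -0.1115, 0.1542]
tcp_rot: [-3.141, 0.002, 0.267]
ft_force: [-0.6, -0.3, -0.2]
grip_width: 0.999
pose [ 0.4871 -0.1115  0.1542] [-1.7995e+02  9.0000e-02  1.5330e+01] shift cm [ 3.16 -2.86  1.42] turn [-0.0009  0.0016  0.0022]
```

```bash
python3 -m inch '[[[3.1,-2.8,1],[0,0,0]],[[3.1,-2.8,3],[0,0,0]],[[3.1,-2.8,3],[0,0,0]],[[3.1,-2.8,3],[0,0,0]]]'
python3 - <<'E'
from h import *
from rig import *
go([.510,-.0756,.016],np.radians(15.2))
for n in("side","top"): cv2.imwrite(f'pics/{n}1.png',cv2.resize(read_camera(n)[150:270,210:340,::-1],None,fx=5,fy=5,interpolation=2))
E
```

```text
clock: 1.7
tool_pos: [0.5095, -0.0787, 0.1253]
tcp_rot: [3.142, 0.001, 0.263]
ft_force: [-0.8, -0.2, -0.4]
grip_width: 0.993
pose [ 0.5095 -0.0787  0.1253] [1.800e+02 3.000e-02 1.507e+01] shift cm [ 0.13 -0.29 10.93] turn [ 0.0001  0.0005 -0.0023]
```

View pics/side1.png

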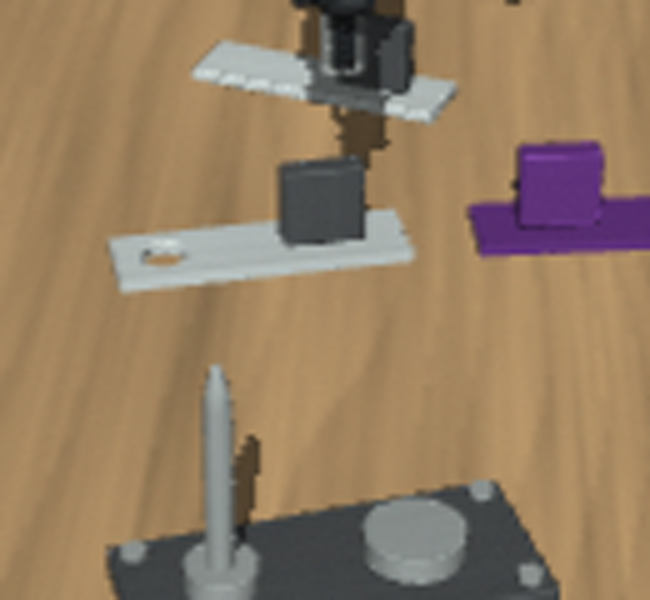

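View pics/top1.png

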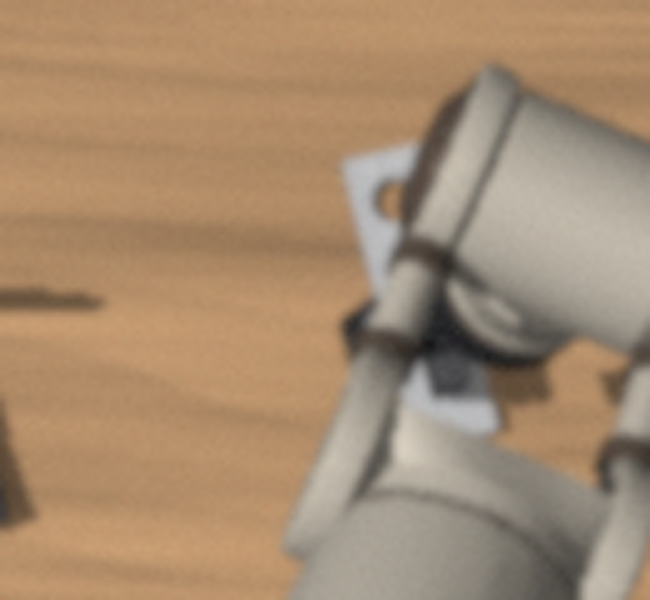

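The side view shows the gripper hanging above and behind the plate handle, at crop (340,60). The plate is untouched. Going down.

```bash
python3 -m inch '[[[0.1,-0.3,3],[0,0,0]],[[0.1,-0.3,6],[0,0,0]],[[0.1,-0.3,8],[0,0,0]],[[0.1,-0.3,9.5],[0,0,0]],[[0.1,-0.3,10.5],[0,0,0]],[[0.1,-0.3,10.9],[0,0,0]],[[0.1,-0.3,10.9],[0,0,0]],[[0.1,-0.3,10.9],[0,0,0]]]'
python3 - <<'E'
from h import *
from rig import *
go([.510,-.0756,.016],np.radians(15.2))
for n in("side",): cv2.imwrite(f'pics/{n}2.png',cv2.resize(read_camera(n)[150:220,210:310,::-1],None,fx=6,fy=6,interpolation=2))
E
```

```text
clock: 2.6
tool_pos: [0.511, -0.0748, 0.017]
tcp_rot: [3.14, -0.001, 0.265]
ft_force: [0.3, 0.5, 0.5]
grip_width: 0.995
pose [ 0.511  -0.0748  0.017 ] [ 1.7994e+02 -8.0000e-02  1.5160e+01] shift cm [-0.12  0.06  0.1 ] turn [ 0.0011 -0.0015 -0.0007]
```

View pics/side2.png

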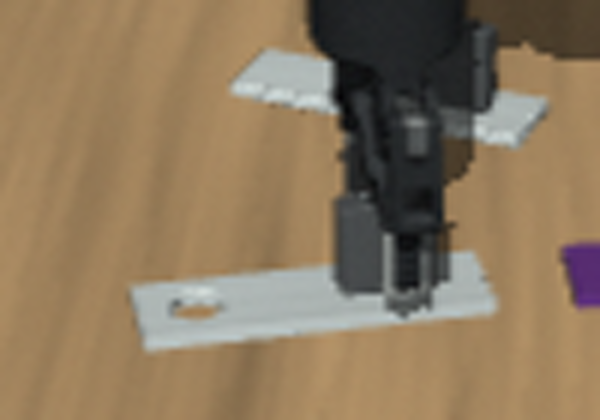

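The near finger, at crop (408,270), stands beside the handle and the plate is undisturbed. Closing.

```bash
python3 -m inch '[[[0,0,0],[0,0,0]],[[0,0,0],[0,0,0]],[[0,0,0],[0,0,0]],[[0,0,0],[0,0,0]],[[0,0,0],[0,0,0]],[[0,0,0],[0,0,0]],[[0,0,0],[0,0,0]],[[0,0,0],[0,0,0]],[[0,0,0],[0,0,0]],[[0,0,0],[0,0,0]]]' 0 90
```

```text
clock: 3.65
tool_pos: [0.5104, -0.0745, 0.0162]
tcp_rot: [3.141, -0.0, 0.265]
ft_force: [0.7, -1.7, 3.0]
grip_width: 0.199
```

```bash
python3 -m inch '[[[0,0,-0.5],[0,0,0]],[[0,0,-2],[0,0,0]],[[0,0,-5],[0,0,0]],[[0,0,-8],[0,0,0]],[[0,0,-11],[0,0,0]],[[0,0,-14],[0,0,0]],[[0,0,-17],[0,0,0]],[[0,0,-18.5],[0,0,0]],[[0,0,-19],[0,0,0]],[[0,0,-19],[0,0,0]]]'
python3 - <<'E'
from h import *
from rig import *
y=np.radians(19.5)
go([.449,.230,.206],y)
for n in("side","top"): cv2.imwrite(f'pics/{n}3.png',read_camera(n)[:,:,::-1])
E
```

```text
clock: 4.65
tool_pos: [0.5098, -0.074, 0.2057]
tcp_rot: [-3.141, 0.0, 0.265]
ft_force: [-0.4, 0.3, -3.7]
grip_width: 0.196
pose [ 0.5098 -0.074   0.2057] [-1.7997e+02  3.0000e-02  1.5180e+01] shift cm [ 2.090e+00 -3.094e+01 -2.000e-02] turn [-0.0005  0.0004 -0.0754]
```

View pics/side3.png

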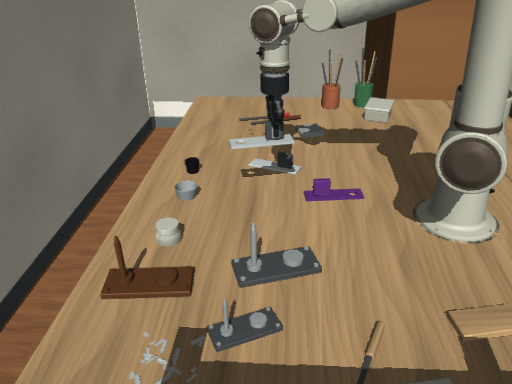

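The plate is held level in the gripper at about (262,142), and the spare is still at (273,166). Carrying it over.

```bash
python3 -m inch '[[[0.2,-3,0],[0,0,-0.01]],[[0.5,-7,0],[0,0,-0.02]],[[0.8,-11,0],[0,0,-0.03]],[[1.1,-15,0],[0,0,-0.04]],[[1.4,-19,0],[0,0,-0.05]],[[1.7,-23,0],[0,0,-0.06]],[[2,-27,0],[0,0,-0.07]],[[2.1,-30,0],[0,0,-0.075]],[[2.1,-30.9,0],[0,0,-0.075]],[[2.1,-30.9,0],[0,0,-0.075]]]';  python3 -m inch '[[[0,0,0],[0,0,0]],[[0,0,0],[0,0,0]],[[0,0,0],[0,0,0]]]'
python3 - <<'E'
from h import *
from rig import *
y=np.radians(19.5)
go([.449,.230,.206],y)
for n in("side","top"): cv2.imwrite(f'pics/{n}4.png',read_camera(n)[:,:,::-1])
s=cv2.imread('pics/side4.png'); t=cv2.imread('pics/top4.png')
cv2.imwrite('pics/z4.png',np.hstack([cv2.resize(s[150:290,220:330],None,fx=4,fy=4,interpolation=2),cv2.resize(t[150:290,140:220],None,fx=4,fy=4,interpolation=2)]))
E
```

```text
clock: 5.75
tool_pos: [0.4484, 0.23, 0.2045]
tcp_rot: [-3.141, 0.003, 0.342]
ft_force: [-0.0, -0.4, -3.2]
grip_width: 0.194
clock: 6.05
tool_pos: [0.4499, 0.2284, 0.2059]
tcp_rot: [3.141, 0.0, 0.338]
ft_force: [-0.5, -0.3, -3.9]
grip_width: 0.195
pose [0.4499 0.2284 0.2059] [1.7999e+02 1.0000e-02 1.9370e+01] shift cm [-0.03 -0.18 -0.01] turn [ 0.0002  0.0002 -0.0023]
```

View pics/z4.png

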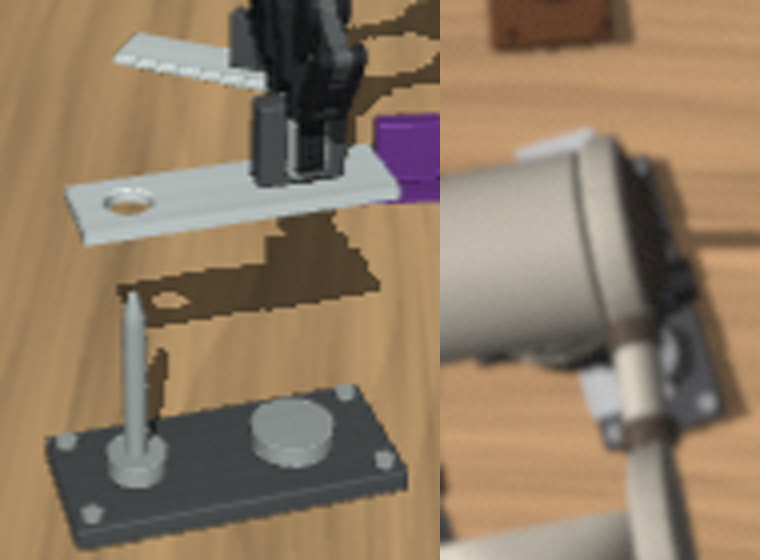

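The side crop shows the held plate's hole at (130,201) and the post nose at (133,293) below it. The top view is blocked by the arm.

Run:
```python
from h import *
s=cv2.imread('pics/side4.png')
h=plane("side",[[220+129.5/4,150+201/4]],.1977)[0]; t=plane("side",[[220+133.5/4,150+292/4]],.14)[0]
c=plane("side",[[220+136.5/4,150+448/4]],.03)[0]; d=plane("side",[[220+292/4,150+427/4]],.03)[0]
print("hole",h,"tip",t,"collar",c,"die",d, "hole-tip",h-t)
a=np.radians(19.4); print("predicted hole",np.array([.4499,.2284])+.095*np.array([np.cos(a),np.sin(a)]))
# edges of plate yaw: front long edge & plate corners top surface
q=np.array([[67,187],[387,148],[400,187],[86,234]])/4+[220,150]; Q=plane("side",q,.1977); print(Q)
print(np.degrees(np.arctan2(*(Q[1]-Q[0])[1::-1])),np.degrees(np.arctan2(*(Q[2]-Q[3])[1::-1])), Q.mean(0))
z=cv2.resize(s[188:232,232:276],None,fx=13,fy=13,interpolation=2); cv2.imwrite('pics/z5.png',z)
```

```text
hole [0.5378279 0.2613658 0.1977   ] tip [0.53672953 0.26275609 0.14      ] collar [0.53731912 0.26197948 0.03      ] die [0.44738796 0.2364036  0.03      ] hole-tip [ 0.00109838 -0.00139029  0.0577    ]
predicted hole [0.53950615 0.25995531]
[[0.5732026  0.24874116 0.1977    ]
 [0.39886489 0.19521261 0.1977    ]
 [0.39299555 0.23794442 0.1977    ]
 [0.55723221 0.29587324 0.1977    ]]
-162.93144856369042 -160.57146341658904 [0.48057381 0.24444286 0.1977    ]
```

View pics/z5.png

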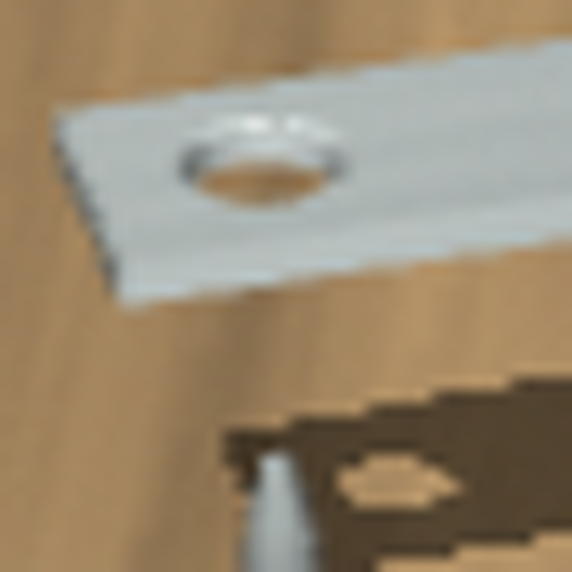

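```bash
python3 -m inch '[[[-0.1,-0.1,1],[0,0,0]],[[-0.1,-0.1,2],[0,0,0]],[[-0.1,-0.1,3],[0,0,0]],[[-0.1,-0.1,4],[0,0,0]],[[-0.1,-0.1,4.4],[0,0,0]],[[-0.1,-0.1,4.4],[0,0,0]],[[-0.1,-0.1,4.4],[0,0,0]]]'
python3 - <<'E'
from h import *
from rig import *
y=np.radians(19.5)
go([.449,.230,.0462],y)
for n in("side","top"): cv2.imwrite(f'pics/{n}6.png',read_camera(n)[:,:,::-1])
s=cv2.imread('pics/side6.png')
cv2.imwrite('pics/z6.png',cv2.resize(s[196:250,230:300],None,fx=10,fy=10,interpolation=2))
E
```

```text
clock: 6.85
tool_pos: [0.4485, 0.2301, 0.1622]
tcp_rot: [3.142, -0.0, 0.34]
ft_force: [0.2, -0.2, -3.6]
grip_width: 0.195
pose [0.4485 0.2301 0.1622] [ 1.800e+02 -2.000e-02  1.947e+01] shift cm [ 0.04  0.03 11.6 ] turn [ 0.     -0.0004 -0.0005]
```

View pics/z6.png

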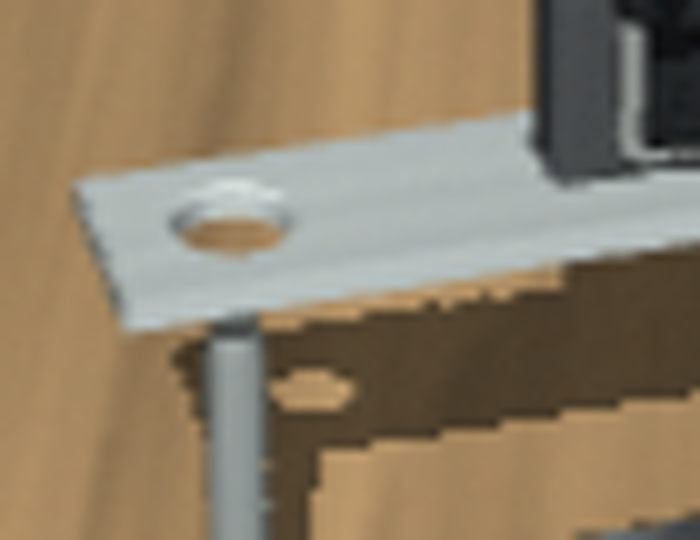

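Run:
```python
from h import *
print(plane("side",[[230+23.3,196+21.6]],.154), plane("side",[[253.15,223.15]],.14), plane("side",[[220+136.5/4,150+448/4]],.03))
```

```text
[[0.53663953 0.26240415 0.154     ]] [[0.53716892 0.26337597 0.14      ]] [[0.53731912 0.26197948 0.03      ]]
```

Hole and post tip agree within 1 mm. I'll thread it and watch the force.

```bash
python3 -m inch '[[[0,0,0.5],[0,0,0]],[[0,0,1],[0,0,0]],[[0,0,1.5],[0,0,0]],[[0,0,2],[0,0,0]],[[0,0,2.5],[0,0,0]],[[0,0,3],[0,0,0]],[[0,0,3],[0,0,0]],[[0,0,3],[0,0,0]]]'
python3 - <<'E'
from h import *
from rig import *
y=np.radians(19.5)
go([.449,.230,.0462],y); print(sense()['ft_force'],sense()['moment'])
s=read_camera("side")[:,:,::-1]
cv2.imwrite('pics/z7.png',cv2.resize(s[196:266,230:310],None,fx=8,fy=8,interpolation=2))
E
```

```text
clock: 7.75
tool_pos: [0.4483, 0.23, 0.1319]
tcp_rot: [-3.142, 0.0, 0.34]
ft_force: [0.2, -0.5, -3.4]
grip_width: 0.195
pose [0.4483 0.23   0.1319] [-1.800e+02  1.000e-02  1.947e+01] shift cm [0.07 0.03 8.57] turn [-0.      0.0002 -0.0006]
[ 0.23643346 -0.54615645 -3.40956866] [-0.00979855  0.09750154  0.0263457 ]
```

View pics/z7.png

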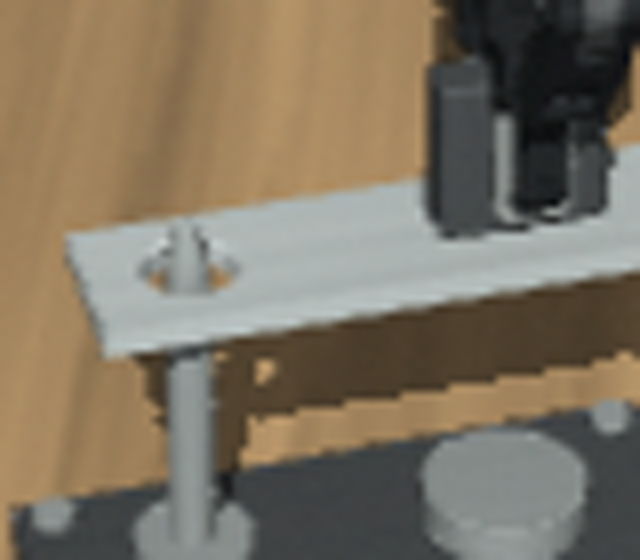

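The nose shows through the hole at crop (187,260), well centred, with no contact force. Lowering on.

```bash
python3 -m inch '[[[0,0,1],[0,0,0]],[[0,0,2],[0,0,0]],[[0,0,3],[0,0,0]],[[0,0,4],[0,0,0]],[[0,0,5],[0,0,0]],[[0,0,6],[0,0,0]],[[0,0,7],[0,0,0]],[[0,0,7.6],[0,0,0]],[[0,0,7.9],[0,0,0]],[[0,0,7.9],[0,0,0]]]';python3 -m inch '[[[0,0,0],[0,0,0]],[[0,0,0],[0,0,0]]]'
python3 - <<'E'
from h import *
from rig import *
y=np.radians(19.5)
go([.449,.230,.0462],y); print(sense()['ft_force'],sense()['moment'])
s=read_camera("side")[:,:,::-1]
cv2.imwrite('pics/z8.png',cv2.resize(s[210:290,225:325],None,fx=7,fy=7,interpolation=2))
E
```

```text
clock: 8.8
tool_pos: [0.4481, 0.23, 0.0527]
tcp_rot: [-3.142, 0.001, 0.34]
ft_force: [0.2, 0.3, -3.7]
grip_width: 0.198
clock: 9.0
tool_pos: [0.4488, 0.2301, 0.0535]
tcp_rot: [3.141, -0.001, 0.34]
ft_force: [0.5, -0.9, -3.1]
grip_width: 0.196
pose [0.4488 0.2301 0.0535] [ 1.7999e+02 -6.0000e-02  1.9470e+01] shift cm [0.02 0.02 0.73] turn [ 0.0001 -0.0011 -0.0005]
[ 0.46860807 -0.87763936 -3.07382299] [-0.08455705  0.05039675 -0.03050447]
```

View pics/z8.png

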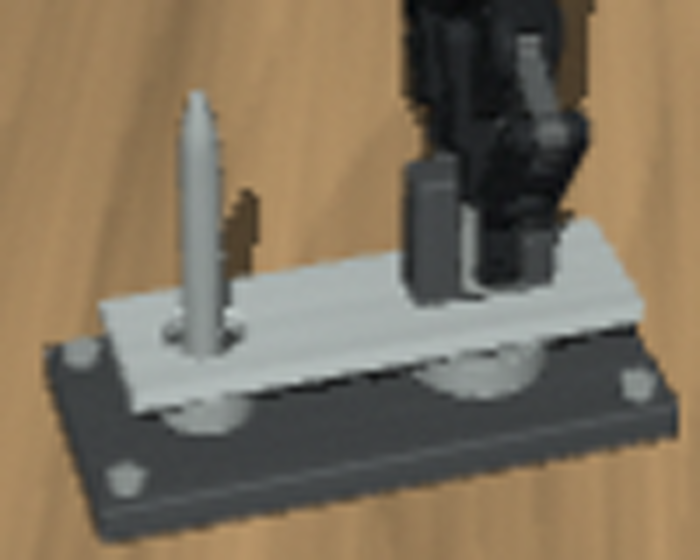

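The plate is on the post, about 7 mm above the die. Lowering in 1–2 mm steps until the load comes off.

```bash
python3 -m inch '[[[0,0,0.2],[0,0,0]],[[0,0,0.4],[0,0,0]],[[0,0,0.5],[0,0,0]],[[0,0,0.6],[0,0,0]],[[0,0,0.6],[0,0,0]]]'; python3 -m inch '[[[0,0,0.1],[0,0,0]],[[0,0,0.1],[0,0,0]],[[0,0,0.1],[0,0,0]]]'
```

```text
clock: 9.55
tool_pos: [0.4481, 0.23, 0.0468]
tcp_rot: [-3.142, 0.0, 0.34]
ft_force: [0.3, -0.5, -3.4]
grip_width: 0.199
clock: 9.85
tool_pos: [0.4485, 0.2301, 0.0463]
tcp_rot: [3.142, -0.0, 0.34]
ft_force: [-1.0, -0.4, -0.9]
grip_width: 0.199
```

```bash
python3 -m inch '[[[0,0,0.05],[0,0,0]],[[0,0,0.05],[0,0,0]],[[0,0,0.05],[0,0,0]]]'
```

```text
clock: 10.15
tool_pos: [0.4485, 0.2301, 0.0462]
tcp_rot: [3.141, -0.0, 0.34]
ft_force: [-3.4, -1.8, 5.4]
grip_width: 0.2
```

It's seated: the weight is off and there's a light upward push. Releasing.

```bash
python3 -m inch '[[[0,0,0],[0,0,0]],[[0,0,0],[0,0,0]],[[0,0,0],[0,0,0]],[[0,0,0],[0,0,0]],[[0,0,0],[0,0,0]],[[0,0,0],[0,0,0]],[[0,0,0],[0,0,0]],[[0,0,0],[0,0,0]]]' 6 20
python3 - <<'E'
from rig import *
import cv2
s=read_camera("side")[:,:,::-1]
cv2.imwrite('pics/z9.png',cv2.resize(s[210:290,225:325],None,fx=7,fy=7,interpolation=2))
E
```

```text
clock: 10.95
tool_pos: [0.4483, 0.23, 0.0455]
tcp_rot: [-3.142, 0.0, 0.34]
ft_force: [-0.6, 0.2, 0.1]
grip_width: 0.702
```

View pics/z9.png

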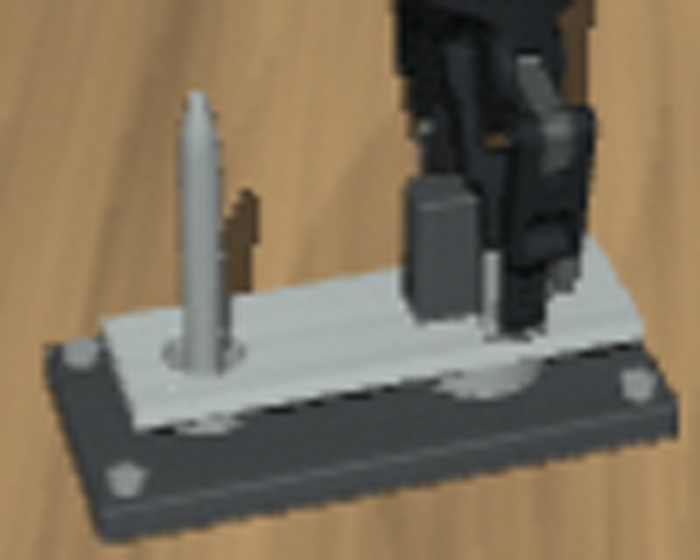

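The plate lies flat, the fingers are clear of the handle and the force is zero. Retreating straight up and then back toward the robot.

```bash
python3 -m inch '[[[0,0,-1],[0,0,0]],[[0,0,-3],[0,0,0]],[[0,0,-6],[0,0,0]],[[0,0,-9],[0,0,0]],[[0,0,-12],[0,0,0]],[[0,0,-15],[0,0,0]],[[0,0,-18],[0,0,0]],[[0,0,-21],[0,0,0]],[[0,0,-22],[0,0,0]],[[0,0,-22],[0,0,0]]]'; python3 -m inch '[[[0,3,0],[0,0,0]],[[0,7,0],[0,0,0]],[[0,11,0],[0,0,0]],[[0,15,0],[0,0,0]],[[0,19,0],[0,0,0]],[[0,23,0],[0,0,0]],[[0,27,0],[0,0,0]],[[0,30,0],[0,0,0]],[[0,30,0],[0,0,0]],[[0,30,0],[0,0,0]]]'
python3 - <<'E'
from rig import *
import cv2,numpy as np
s=read_camera("side")[:,:,::-1];t=read_camera("top")[:,:,::-1]
cv2.imwrite('pics/sideA.png',s);cv2.imwrite('pics/topA.png',t)
cv2.imwrite('pics/zA.png',np.hstack([cv2.resize(s[200:300,225:325],None,fx=4.5,fy=4.5,interpolation=2),cv2.resize(t[175:275,155:225],None,fx=4.5,fy=4.5,interpolation=2)]))
E
```

```text
clock: 12.0
tool_pos: [0.4491, 0.2303, 0.2674]
tcp_rot: [3.141, -0.004, 0.34]
ft_force: [0.4, -0.8, -0.2]
grip_width: 0.704
clock: 13.0
tool_pos: [0.5473, -0.0527, 0.2634]
tcp_rot: [-3.139, 0.003, 0.339]
ft_force: [-0.3, 0.5, 0.1]
grip_width: 0.702
```

View pics/zA.png

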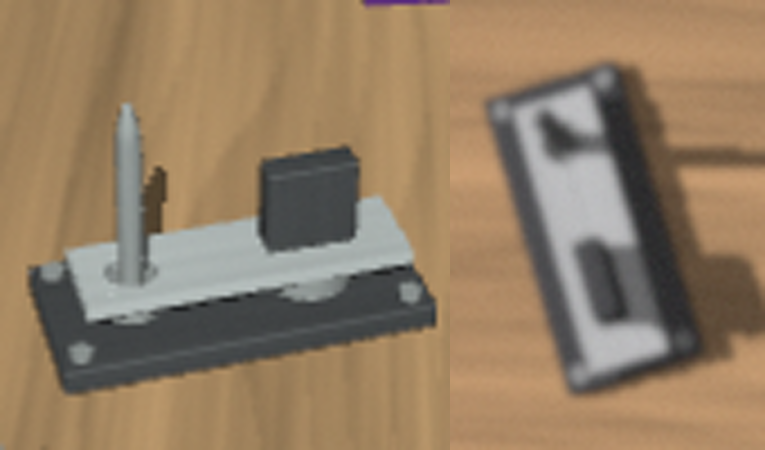

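View pics/topA.png

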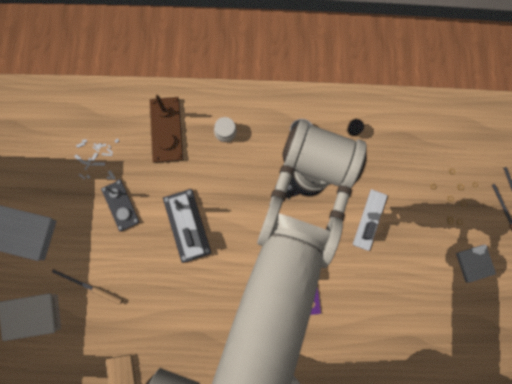

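The plate sits level on the die and collar, with the post through the hole and the handle over the die at top-view (188,236). The spare is unmoved at (370,220). Handing in.

```bash
python3 -m inch '[[[0,0,0],[0,0,0]],[[0,0,0],[0,0,0]],[[0,0,0],[0,0,0]]]'
python3 - <<'E'
from rig import *
print(job_done(), sense()['clock'])
E
```

```text
clock: 13.4
tool_pos: [0.5482, -0.0522, 0.2656]
tcp_rot: [3.142, -0.0, 0.341]
ft_force: [1.1, 0.3, 0.4]
grip_width: 0.699
the job is handed in; nothing more can be done
the job is handed in; nothing more can be done
```

The drilled plate is on the forming press, with the guide post through its hole and the handle standing over the round die. I gripped it by the handle, carried it level over the larger grey press, lowered it in steps and let go only once its weight was off the gripper. The job was handed in at about 13.4 s of the 38 s allowed.

**Last checks:** Both cameras show the plate flat on the die and collar. The spare plate shows no visible movement in the last top picture. The arm is well clear, with force readings near zero. The largest force I read was about 7 N, at seating, taken between moves rather than continuously.

**Disagreements:** The two cameras differed by 3–4 mm in y on the press bolts and the post tip, and by about 8 mm on a rougher die measurement. They put the post tip at 137.5 mm high rather than 140 mm. I relied on how the hole and post lined up in the side view (about 1 mm apart), because the arm blocked the top view during the lowering.

**Not checked:** I judged the final position from the pictures and did not measure it again after release.

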